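# Load and lock a wax block in the block trimmer, then press its start pedal

## Task

One of the three cassettes on the black cold plate carries a wax block: drop it wax side up, either way round, into the trimmer's pocket until it sits fully home, and swing the locking lever fully shut over its end. Only when it is locked, press the start pedal down to its stop and let it come right back up. Do not shift the two empty cassettes.

Things in the scene. Friction and masses are not known exactly. Their poses are not given: they have to be found in the camera images.
- block: White plastic cassette base 44 x 30 x 8 mm (x, y, z) with a cream wax block 28 x 22 x 16 mm centred on top of it; 24 mm high in all. The only cassette with wax; grasp it by the wax across y (22 mm). Origin: centre of the underside, z up through the wax, x along the 44 mm side. Rests on the cold plate.
- empty_a: Empty white cassette 44 x 30 x 8 mm, no wax, flat on the cold plate. Origin: centre of the underside, x along the 44 mm side.
- empty_b: Second empty cassette, the same as empty_a.
- cold_plate: Low fixed slab 260 x 170 x 20 mm with a black top, 20 mm above the table. Origin: centre of the underside, x along the 260 mm side. The three cassettes lie in a row along its x, about 75 mm apart, in any order.
- trimmer: Fixed white bench machine. Origin on the table under the pocket centre, z up. Its base plate (top at z 20 mm) spans x -75 to 170, y -85 to 150 mm; an aluminium clamp block on it spans x -50 to 50, y -75 to 75 mm with its top at z 45 mm; a housing at y 90 to 150 mm is 100 mm high (a loose brush lies on it).
- pocket (a point): Centre of the floor of the pocket in the clamp block (axes as the trimmer's). The pocket is 47 mm along x, 33 mm along y and 8 mm deep, its mouth bevelled 3 mm, so that a seated cassette is flush with the clamp block's top, its wax standing above it. Floor 37 mm above the table.
- lever (a joint): Locking lever angle in rad: 0 = shut (against its stop, arm along the trimmer's -y, its tongue 2 mm above the cassette's +x end, between end and wax); grows counterclockwise from above as the arm swings open towards the trimmer's +x, 1.5 at most. Stiff: stays where it is left.
- lever_hinge (a point): On the lever's vertical hinge axis, at the height of the clamp block's top; 34 mm along x and 55 mm along y from the pocket centre (trimmer axes).
- lever_knob (a point): Point on the axis of the upright black grip post, 12 mm in diameter, at the lever's free end, 105 mm from the hinge axis; 12 mm below the post's top and 18 mm above the top of the 12 mm wide arm (arm 2 to 10 mm, post top 40 mm above the clamp block). Axes turn with the lever: -y points from hinge to post.
- pedal (a joint): Start pedal angle in rad: 0 = up, 0.22 = down on its stop; a spring returns it. Takes about 8 N at the pad to hold it down.
- pedal_pad (a point): Point on the rubber top of the pedal tread at which to press, 85 mm from the hinge; the tread, 110 x 66 mm, slopes 0.25 rad up towards the pedal's -x when up and is nearly level when down; the pad sinks 19 mm. z is up when the pedal is up.
- pedal_base: Fixed grey pedal base 130 x 80 mm, underside centre at the origin. The tread's hinge lies along y at x 50, z 25 mm; the tread reaches from there towards -x.
There are look-alikes about, which are no part of the job. There is more than one size of the pedal_base; the one meant has the size given above.

How it is judged:
On the way, in this order (a step that is already met when the one before it is completed fails the run):
1. the wax cassette sits fully home in the pocket with the lever still open (z of block in the frame of pocket between -0.003 and 0.002 m and horizontal distance between block and pocket below 0.004 m and angle between block's own z axis and vertical below 0.07 rad and angle between the x axis of block and the x axis of trimmer, either way round below 0.12 rad and value of joint lever above 0.4 rad), for 0.2 s.
2. the locking lever is fully shut over the seated cassette (z of block in the frame of pocket between -0.003 and 0.002 m and horizontal distance between block and pocket below 0.004 m and angle between block's own z axis and vertical below 0.07 rad and angle between the x axis of block and the x axis of trimmer, either way round below 0.12 rad and value of joint lever below 0.06 rad), for 0.2 s.
3. the start pedal is pressed to its stop with the cassette locked (all of step 2 and value of joint pedal above 0.195 rad), for 0.05 s.
At the end, for the whole second after the job is handed in: The wax cassette lies wax up and at rest in the pocket (within 2 mm of the floor, 4 mm of the centre, tilt under 0.07 rad, in line with the pocket within 0.12 rad), the lever is shut (under 0.06 rad) and the pedal is back up (under 0.04 rad) (all of step 2 and value of joint pedal below 0.04 rad and linear speed of block below 0.02 m/s); the robot touches nothing.
It fails at once if the pedal is pressed (over 0.1 rad) while the lever is not shut (over 0.1 rad) (value of joint each of pedal, lever above 0.1 rad).
It fails at once if an empty cassette is shifted more than 25 mm (distance of any of empty_a, empty_b from where it was at the start of the episode above 0.025 m).
It also fails if it takes over 56 s, if anything falls off the work surface, if the arm or the gripper's body presses on something with over 40 N, if the wrist force passes 120 N, or if a joint passes its speed limit or range.

## Robot

A 6-joint arm with a two-finger parallel gripper is mounted at the origin on the work surface. World frame = base frame: x ahead of the robot, y to its left, z up, the work surface at z = 0. Lengths are in m, angles in rad, forces in N, time in s.
With the tool pointing down it reaches from about 0.4 to 0.825 m from the base axis. Payload 7 kg.
Tool frame: the origin (TCP) lies at the very end of the fingers, on their centre line; the grasp point (between the pads) lies 19 mm behind it; z points along the fingers, y is the line along which they close (so a half turn about z gives the same grasp; the last joint's range is limited). The gripper opens to 88 mm and grips with 3 to 60 N. Pads are 19 mm wide; open, the fingers measure 130 mm over their backs; the gripper's body (78 mm by 193 mm) begins 47 mm behind the grasp point.
Start: joints at [-0.874, 0.359, 0.012, 0, -1.224, -0.288], TCP at [0.268, -0.619, 0.195] pointing down, gripper open.
Joint ranges: [-3.07, 3.07], [-1.43, 2.12], [-1.02, 1.25], [-3.03, 1.67], [-3.05, -0], [-3.03, 3.03]. Speed limits (rad/s): [2.39, 2.39, 3.01, 3.14, 3.14, 3.14].

## Interface

Orientations are given as [roll, pitch, yaw] about the fixed x, y, z axes, in that order (R = Rz(yaw) Ry(pitch) Rx(roll)).
In Python, from station import * gives the robot as it stands.
- The arm moves only by the tool servo_tool, never from a script. Its argument "moves" is a list of rows, each an object of numbers: "jaw": the opening, from 0 (shut) to 1 (fully open); "dx", "dy", "dz": the shift along the world's x, y, z in m; "roll": the turn about the world's z in degrees. A call has exactly 10 rows; each row shifts and turns the commanded pose from where the row before left it; what a row does not reach is not made up. A row lasts 1/8 s, in which the tool goes at most 62.5 mm and 10.7 degrees, less where a joint would pass 70% of its speed; a pose out of reach is approached as far as the arm can. A call with a gripper value outside its range is refused whole. The fingers move at their own pace and stop on an object; "newtons" is the grip in N (left out, the last holds). Time passes only in rows, so rows that do not move let the fingers close, or fill a call up. It gives the time, the measured TCP pose, the force, the opening and the grip force at its end, in the units of the state.
- get_state(): the state, without advancing time (a new reading comes with each control period).
- grab_frame(name): name is "scene" or "side" or "wrist"; returns (picture, depth): 400x640x3 uint8, red, green, blue; 400x640 float32, m along the optical axis (not along the pixel's ray), 0 where there is no reading.
- calibration(name): a dict with "intrinsics" (3x3 intrinsics, pixels), "k1" (the pictures are not rectified: a ray, as slopes to the right and down, at radius r is drawn at 1 + k1 r^2 times it, then the intrinsics apply), "R" (3x3) and "t" (3): a world point X has camera coordinates R X + t. Camera axes: x right, y down, z forward; pixel columns grow to the right and rows downward; lengths in m; the calibration is good to about 2 mm. A picture is of the moment at which its call begins: read the wrist's pose just before it. calibration takes no time and is no camera call; for the wrist camera it gives the pose at the moment of the call.
- job_done(): hands the job in; it is judged then, once.
The state is a dict: "t": time; "q": joint angles; "qd": joint speeds; "joint_efforts": joint torques, N m; "eef_pos": TCP position; "ee_rot": TCP orientation; "force": force on the tool from outside, world axes, zero at the start; "moment": the same for the moment, N m; "width": finger opening in m; "gripper_force": force on a finger pad.
Only numpy, scipy, OpenCV 4.12 (cv2) and the standard library are available. Lean on these libraries where they do the work, as an engineer would, in place of code of your own. Each camera call takes 0.05 s, during which the arm holds its last target. There are 200 camera calls.

## Working session

There is one attempt and no reset: what is moved stays moved. The work goes in short steps, Python scripts to look and compute and a tool call to move; the robot and the scene stay as the last step left them, time stands still between calls to the robot, and variables do not carry over. Pictures are saved under pics/ and viewed, at most 10 in all, crops included, and the job is handed in when it is done.

Besides the shell and the picture viewer there is one more tool, called after "Request:" as name(argument=value, ...), one argument or row to a line, values as JSON. servo_tool: Moves the arm, as the interface text tells. Its arguments: {"type":"object","properties":{"moves":{"type":"array","items":{"type":"object","properties":{"jaw":{"type":"number"},"dx":{"type":"number"},"dy":{"type":"number"},"dz":{"type":"number"},"roll":{"type":"number"}}}},"newtons":{"type":"number"}},"required":["moves"]}

```bash
mkdir -p pics; cat > h.py <<'E'
from station import *
import numpy as np, cv2
def snap(n,f):
    c=calibration(n); p,d=grab_frame(n); cv2.imwrite(f'pics/{f}.png',p[:,:,::-1]); np.savez(f'pics/{f}.npz',p=p,d=d,K=c['intrinsics'],k1=c['k1'],R=c['R'],t=c['t']); return p,d,c
def load(f): return np.load(f'pics/{f}.npz')
def slopes(uv,c):
    K=np.array(c['K'] if 'K' in c else c['intrinsics']); k=float(c['k1'])
    return cv2.undistortPoints(np.array(uv,float).reshape(-1,1,2),K,np.array([k,0,0,0.])).reshape(-1,2)
def onplane(uv,z,c):
    s=slopes(uv,c); R=np.array(c['R']);t=np.array(c['t'])
    C=-R.T@t; D=np.c_[s,np.ones(len(s))]@R
    return C+D*((z-C[2])/D[:,2])[:,None]
def cloud(c):
    d=c['d']; h,w=d.shape; u,v=np.meshgrid(np.arange(w),np.arange(h))
    s=slopes(np.stack([u,v],-1),c); z=d.reshape(-1,1)
    return ((np.c_[s,np.ones(len(s))]*z-c['t'])@c['R']).reshape(h,w,3)
E
python3 - <<'E'
from h import *
print(get_state())
for n in ['scene','side']: 
    p,d,c=snap(n,n+'0'); print(n,-np.array(c['R']).T@c['t'],np.array(c['R'])[2],(d>0).mean())
E
```

```text
{'t': 0.0, 'q': array([-8.73920697e-01,  3.59367821e-01,  1.10756480e-02, -3.38621811e-04,
       -1.22410420e+00, -2.88105491e-01]), 'qd': array([ 0.00044577, -0.0007942 ,  0.00090126,  0.00084232, -0.00036249,
       -0.0015725 ]), 'joint_efforts': array([ 1.91359875e-03, -5.82714272e+01,  2.93061680e+01,  6.99740097e+00,
        6.91430309e-03, -1.99353390e-04]), 'eef_pos': array([ 0.26805968, -0.61890939,  0.19414445]), 'ee_rot': array([ 3.13996810e+00, -1.49465058e-04, -2.73293771e+00]), 'force': array([0.75653925, 0.09492626, 0.06094504]), 'moment': array([-0.01996592,  0.00591008, -0.01310744]), 'gripper_force': 0.0, 'width': 0.08728801301239392}
scene [ 0.97568474 -0.26296133  0.87046346] [-0.48298718  0.32978841 -0.81114918] 0.9960234375
side [0.03879505 1.13665137 1.01578693] [ 0.30442036 -0.70423617 -0.64138885] 0.99278125
```

View pics/scene0.png

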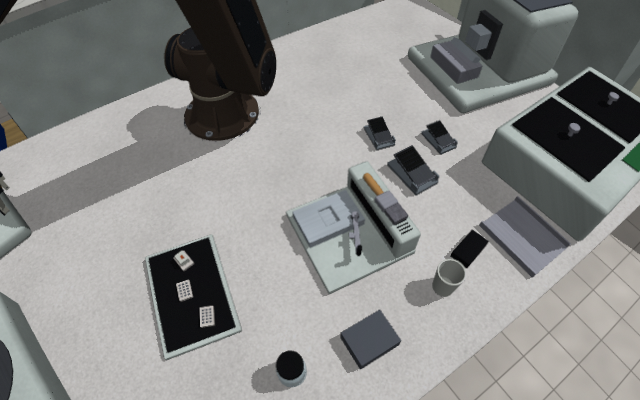

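View pics/side0.png

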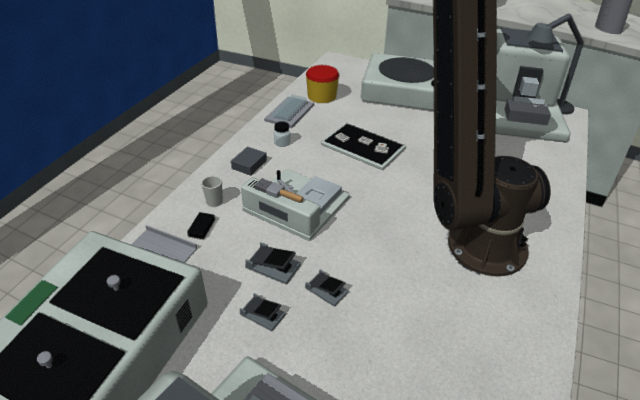

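The wax cassette looks like the one at scene (183,260). The empties are at (184,290) and (207,316), the trimmer is around (340,225) with its lever post at (358,250), and the pedal candidates are at (378,132), (438,136) and (413,168). Next I'll measure them and confirm in an enlarged mosaic.

```bash
python3 - <<'E'
from h import *
c=load('scene0'); P=cloud(c); p=c['p']
def crop(x,y,w,h,s): return cv2.resize(p[y:y+h,x:x+w,::-1],None,fx=s,fy=s,interpolation=cv2.INTER_CUBIC)
M=np.zeros((600,800,3),np.uint8)
a=crop(140,230,100,130,3);M[:390,:300]=a
a=crop(280,155,145,140,3);M[:420,310:745]=a
a=crop(355,110,110,85,2);M[425:595,310:530]=a
cv2.imwrite('pics/mos.png',M)
Z=P[...,2]
def comps(mask,mn):
    n,l,s,ce=cv2.connectedComponentsWithStats(mask.astype(np.uint8))
    return [(i,l==i,s[i]) for i in range(1,n) if s[i][4]>mn]
def rect(pts): 
    r=cv2.minAreaRect(np.ascontiguousarray(pts[:,:2],np.float32)); b=cv2.boxPoints(r)
    return np.round(r[0],4),np.round(r[1],4),round(r[2],1)
print('heights cassettes',[np.round(P[v,u],4) for u,v in[(183,258),(184,290),(207,316),(160,300),(200,230)]])
# cold plate outline
roi=np.zeros(Z.shape,bool)
roi[228:360,135:245]=1
m=roi&(Z>.010)
for i,k,s in comps(m,200): print('plate',rect(P[k]),s)
m=roi&(Z>.0235)
for i,k,s in comps(m,20): print('cass',rect(P[k]),s,np.percentile(P[k][:,2],[50,98]),P[k].mean(0))
roi[:]=0; roi[110:195,355:465]=1
for i,k,s in comps(roi&(Z>.008),60): print('ped',rect(P[k]),s,P[k][:,2].max())
roi[:]=0; roi[155:295,280:425]=1
for lo,hi in [(.01,.03),(.033,.050),(.09,.11),(.05,.09)]:
  for i,k,s in comps(roi&(Z>lo)&(Z<hi),30): print('trim',lo,rect(P[k]),s,np.median(P[k][:,2]))
E
```

```text
heights cassettes [array([ 0.4417, -0.2998,  0.0445]), array([ 0.5076, -0.3304,  0.0281]), array([ 0.5907, -0.3121,  0.027 ]), array([ 0.495, -0.387,  0.019]), array([ 3.625e-01, -2.339e-01,  1.000e-04])]
plate (array([ 0.6704, -0.336 ]), array([0.1953, 0.5967]), 85.3) [ 145  234   97  125 7888]
cass (array([ 0.4362, -0.3032]), array([0.0419, 0.0298]), 7.7) [173 251  20  19 215] [0.03839148 0.04477664] [ 0.43998996 -0.30252622  0.03533328]
cass (array([ 0.7289, -0.3077]), array([0.4999, 0.0403]), 5.7) [176 279  17  21 256] [0.02683081 0.03072529] [ 0.50944918 -0.32966428  0.03365937]
cass (array([ 0.7713, -0.2999]), array([0.4131, 0.043 ]), 4.3) [199 306  15  21 267] [0.02705416 0.03040578] [ 0.59340942 -0.31329585  0.03330375]
ped (array([0.6667, 0.0731]), array([0.094 , 0.9081]), 48.5) [364 116  32  32 567] 0.8704634558538658
ped (array([0.7315, 0.145 ]), array([0.1081, 0.9447]), 37.4) [422 120  36  33 587] 0.8704634558538658
ped (array([0.7565, 0.0809]), array([0.1461, 0.8024]), 42.8) [ 387  145   52   50 1348] 0.8704634558538658
ped (array([ 0.7473, -0.0097]), array([0.0893, 0.67
[... 353 characters left out ...]
  30  24 430] 0.04217183346828472
trim 0.033 (array([0.5972, 0.1292]), array([0.244 , 0.0565]), 6.6) [347 181  71  75 256] 0.040204668444312246
trim 0.033 (array([0.5293, 0.044 ]), array([0.1515, 0.103 ]), 83.0) [ 292  190   73   56 2140] 0.042688181628557295
trim 0.09 (array([0.592 , 0.1566]), array([0.0604, 0.2441]), 82.9) [ 348  162   73   82 1405] 0.09786897981150103
trim 0.05 (array([0.4937, 0.3204]), array([0.0454, 0.0146]), 60.7) [396 155  17   5  39] 0.051039858166815326
trim 0.05 (array([0.5943, 0.1311]), array([0.2491, 0.0568]), 6.1) [347 171  74  82 781] 0.07191776756895774
trim 0.05 (array([0.611 , 0.0637]), array([0.0238, 0.1175]), 56.3) [349 212  13  44 258] 0.05353004426935597
```

View pics/mos.png

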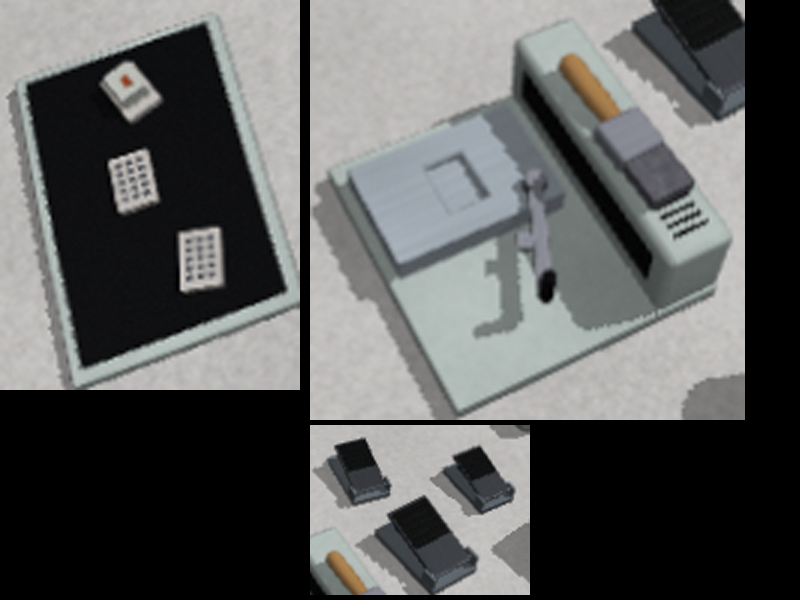

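Mosaic: the wax block (raised cream body with a red mark) is at scene (183,260), and the gridded flat empties are at (184,290) and (207,316). The trimmer's lever is open, with its black post at about (359,250). The three pedals differ in size, so I'll measure them with depth holes removed.

```bash
python3 - <<'E'
from h import *
def comps(mask,mn):
    n,l,s,ce=cv2.connectedComponentsWithStats(mask.astype(np.uint8),connectivity=4)
    return [(l==i,s[i],ce[i]) for i in range(1,n) if s[i][4]>mn]
def rect(pts):
    r=cv2.minAreaRect(np.ascontiguousarray(pts[:,:2],np.float32)); return np.round(r[0],4),np.round(r[1],4),round(r[2],1)
for f in ['scene0','side0']:
    c=load(f); P=cloud(c); Z=P[...,2]; ok=(c['d']>0)&(Z<.2)
    X,Y=P[...,0],P[...,1]
    print(f)
    for k,s,ce in comps(ok&(Z>.024)&(X>.38)&(X<.7)&(Y<-.22)&(Y>-.42),30): print('cass',rect(P[k]),ce.round(),s[4],np.percentile(P[k][:,2],98).round(4))
    for k,s,ce in comps(ok&(Z>.038)&(X>.38)&(X<.7)&(Y<-.22)&(Y>-.42),30): print('wax',rect(P[k]),ce.round(),s[4])
    for k,s,ce in comps(ok&(Z>.006)&(X>.2)&(X<.75)&(Y>.18)&(Y<.6),150): 
        print('ped',rect(P[k]),ce.round(),s[4],P[k][:,2].max().round(3),'low',rect(P[k&(Z<.022)]))
    # lever parts
    dark=c['p'].max(2)<60
    for k,s,ce in comps(ok&dark&(Z>.055)&(Z<.092)&(X>.5)&(X<.75)&(Y>-.1)&(Y<.12),4): print('knob',rect(P[k]),ce.round(),s[4],P[k].max(0),np.median(P[k],0))
E
```

```text
scene0
cass (array([ 0.4362, -0.3032]), array([0.0419, 0.0298]), 7.7) [183. 260.] 212 0.0448
cass (array([ 0.5058, -0.3304]), array([0.0316, 0.0462]), 77.3) [184. 289.] 251 0.0305
cass (array([ 0.589 , -0.3143]), array([0.0311, 0.0446]), 66.9) [206. 316.] 262 0.0301
wax (array([ 0.436 , -0.3027]), array([0.0288, 0.0223]), 9.8) [181. 257.] 109
ped (array([0.3592, 0.3445]), array([0.0621, 0.099 ]), 74.5) [379. 133.] 609 0.044 low (array([0.3592, 0.3445]), array([0.0621, 0.099 ]), 74.5)
ped (array([0.676 , 0.5597]), array([0.1484, 0.0825]), 1.2) [517. 153.] 3221 0.156 low (array([0.6781, 0.5244]), array([0.1432, 0.008 ]), 2.5)
ped (array([0.4715, 0.4873]), array([0.0689, 0.0977]), 80.6) [440. 136.] 635 0.044 low (array([0.4715, 0.4873]), array([0.0689, 0.0977]), 80.6)
ped (array([0.5242, 0.3312]), array([0.0856, 0.132 ]), 89.5) [413. 170.] 1360 0.058 low (array([0.5241, 0.3297]), array([0.0826, 0.132 ]), 89.5)
ped (array([0.5279, 0.1858]), array([0.0185, 0.1056]), 84.0) [374. 174.] 169 0.102 low (array([0., 0.]), array([0., 0.]), 0.0)
knob (array([0.6614, 0.1179]), array([0.0039, 0.0545
[... 751 characters left out ...]
3371]), array([0.0865, 0.1334]), 87.7) [273. 263.] 1332 0.061 low (array([0.5235, 0.3378]), array([0.0822, 0.1334]), 88.4)
ped (array([0.673 , 0.5632]), array([0.154 , 0.0737]), 0.1) [177. 279.] 2012 0.157 low (array([0.6013, 0.5671]), array([0.0056, 0.0645]), 0.0)
ped (array([0.3584, 0.3496]), array([0.0634, 0.1004]), 76.7) [327. 288.] 813 0.045 low (array([0.3586, 0.3507]), array([0.0616, 0.1006]), 76.3)
ped (array([0.4724, 0.4903]), array([0.063 , 0.1048]), 83.8) [263. 312.] 938 0.048 low (array([0.4724, 0.4903]), array([0.063 , 0.1048]), 83.8)
knob (array([0.6587, 0.0467]), array([0.0071, 0.0131]), 31.2) [278. 175.] 26 [0.66427332 0.05386758 0.08651174] [0.65841923 0.04643296 0.07283885]
```

Pedal candidates: (378,132) at 62x99 mm, (438,136) at 69x98 mm and (413,168) at 132x83 mm. Only the last matches 130x80, and the enlarged crop shows it as the big one, so that's the pedal. I'll move over the wax block now for a close look.

Request:
servo_tool(
  moves=[
    {"dx":0.021,"dy":0.0395,"roll":-1.9,"jaw":1},
    {"dx":0.021,"dy":0.0395,"roll":-1.9},
    {"dx":0.021,"dy":0.0395,"roll":-1.9},
    {"dx":0.021,"dy":0.0395,"roll":-1.9},
    {"dx":0.021,"dy":0.0395,"roll":-1.9},
    {"dx":0.021,"dy":0.0395,"roll":-1.9},
    {"dx":0.021,"dy":0.0395,"roll":-1.9},
    {"dx":0.021,"dy":0.0395,"roll":-1.9},
    {},
    {},
  ],
  newtons=25,
)

```text
$.moves[0]: bad value
```

```bash
python3 - <<'E'
from h import *
s=get_state(); print(s['t'],s['eef_pos'],np.degrees(s['ee_rot']),s['q'])
p,d,c=snap('wrist','w1'); R=np.array(c['R']); print('cam',-R.T@c['t'],R)
# brush and pedal in side/scene
c=load('scene0');P=cloud(c);Z=P[...,2];ok=(c['d']>0)
a=np.radians(-7);ex=np.array([np.cos(a),np.sin(a)]);ey=np.array([-ex[1],ex[0]])
q=P[...,:2]-[.5293,.044];X=q@ex;Y=q@ey
k=ok&(Z>.107)&(Z<.2)&(abs(Y-.11)<.06)&(X>-.1)&(X<.19)
print('brush',np.percentile(X[k],[0,5,50,95,100]),np.percentile(Y[k],[0,5,95]),np.percentile(Z[k],[50,98,100]))
kk=k&(X<.045); print('near',kk.sum(), Y[kk].min(),Z[kk].max())
E
```

```text
0.1 [ 0.2680889  -0.61894154  0.19422383] [ 1.79914410e+02 -8.43689088e-03 -1.56583807e+02] [-8.73895757e-01  3.59302486e-01  1.11455369e-02 -3.01350699e-04
 -1.22411345e+00 -2.88108406e-01]
cam [ 0.19973423 -0.64907428  0.38471198] [[-0.39733423  0.91767026  0.0026086 ]
 [ 0.88173337  0.38098339  0.27820482]
 [ 0.25430646  0.11284039 -0.96051823]]
brush [-0.02434223 -0.00917003  0.0741194   0.12238102  0.12627907] [0.09567786 0.09871328 0.13519118] [0.11601254 0.12035796 0.12154831]
near 199 0.10424646542438872 0.1214480427595285
```

View pics/w1.png

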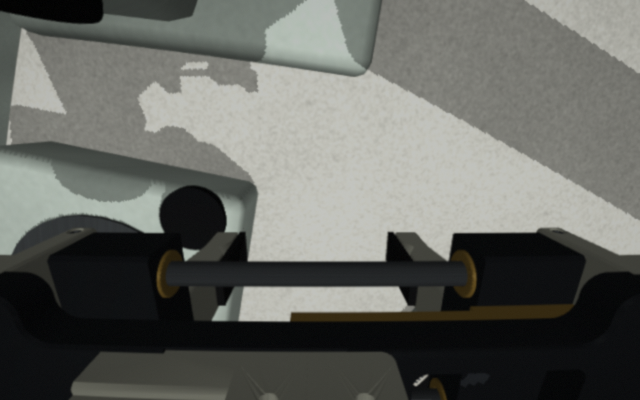

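The wrist view shows the fingers at about (240,270) and (400,270), with open scene above row 230. The move was refused, so rows probably need every field.

Request:
servo_tool(
  moves=[
    {"dx":0.021,"dy":0.0395,"dz":0,"roll":-1.9,"jaw":1},
    {"dx":0.021,"dy":0.0395,"dz":0,"roll":-1.9,"jaw":1},
    {"dx":0.021,"dy":0.0395,"dz":0,"roll":-1.9,"jaw":1},
    {"dx":0.021,"dy":0.0395,"dz":0,"roll":-1.9,"jaw":1},
    {"dx":0.021,"dy":0.0395,"dz":0,"roll":-1.9,"jaw":1},
    {"dx":0.021,"dy":0.0395,"dz":0,"roll":-1.9,"jaw":1},
    {"dx":0.021,"dy":0.0395,"dz":0,"roll":-1.9,"jaw":1},
    {"dx":0.021,"dy":0.0395,"dz":0,"roll":-1.9,"jaw":1},
    {"dx":0,"dy":0,"dz":0,"roll":0,"jaw":1},
    {"dx":0,"dy":0,"dz":0,"roll":0,"jaw":1},
  ],
  newtons=25,
)

```text
t: 1.4
eef_pos: [0.4362, -0.3032, 0.195]
ee_rot: [3.141, -0.0, -2.997]
force: [0.5, -0.8, 0.3]
width: 0.0879
gripper_force: 0.0
```

```bash
cat > m.py <<'E'
from h import *
def comps(mask,mn):
    n,l,s,ce=cv2.connectedComponentsWithStats(mask.astype(np.uint8),connectivity=4)
    return [(l==i,s[i],ce[i]) for i in range(1,n) if s[i][4]>mn]
def rect(pts):
    r=cv2.minAreaRect(np.ascontiguousarray(pts[:,:2],np.float32)); return np.round(r[0],4),np.round(r[1],4),round(r[2],1)
def st():
    s=get_state(); print('t',round(s['t'],2),'tcp',s['eef_pos'].round(4),'rpy',np.degrees(s['ee_rot']).round(1),'F',s['force'].round(1),'w',round(s['width'],4),'gf',round(s['gripper_force'],1)); return s
E
python3 - <<'E'
from m import *
st(); snap('wrist','w2'); c=load('w2'); P=cloud(c); Z=P[...,2]; ok=(c['d']>.12)
for lo,hi in [(.024,.034),(.040,.049)]:
  for k,s,ce in comps(ok&(Z>lo)&(Z<hi)&(P[...,0]>.38)&(P[...,0]<.65)&(P[...,1]<-.2),100): print(lo,rect(P[k]),ce.round(),s,np.median(P[k][:,2]))
E
```

```text
t 1.4 tcp [ 0.4362 -0.3032  0.195 ] rpy [ 180.    -0.  -171.7] F [ 0.5 -0.8  0.3] w 0.0879 gf 0.0
0.024 (array([ 0.467 , -0.6534]), array([0.1769, 0.0049]), 11.3) [ 53. 160.] [ 31  97  46 131 896] 0.028990623071972952
0.024 (array([ 0.4339, -0.2998]), array([0.0435, 0.0301]), 9.3) [319. 175.] [307 162  24  33 357] 0.02863813855428012
0.024 (array([ 0.5057, -0.3274]), array([0.03  , 0.0448]), 77.6) [292. 225.] [277 208  30  35 660] 0.02872077260882107
0.024 (array([ 0.6023, -0.315 ]), array([0.0284, 0.0171]), 68.9) [294. 290.] [281 287  23   9 110] 0.02868399517991524
0.04 (array([ 0.4667, -0.654 ]), array([0.1767, 0.0059]), 11.3) [ 43. 162.] [ 20  96  48 137 902] 0.04450058339448451
0.04 (array([ 0.4346, -0.3001]), array([0.0285, 0.0214]), 8.7) [319. 181.] [310 170  18  23 387] 0.044747672298252335
```

View pics/w2.png

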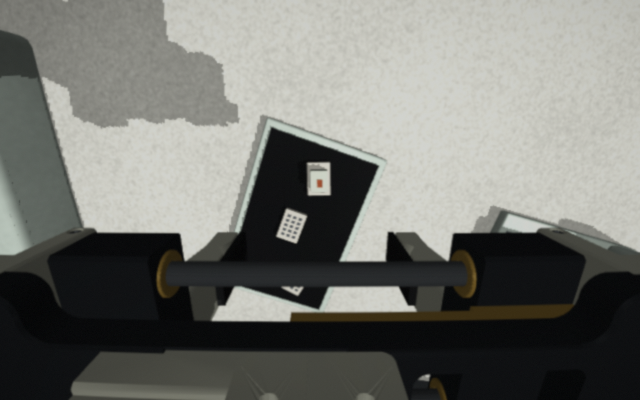

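Wrist view: the wax block with its red mark is at (319,178), with the gridded empties at (291,225) and (293,290). The block measures (0.4348,-0.3003) at yaw 9°. Next is descent and grasp.

Request:
servo_tool(
  moves=[
    {"dx":-0.0014,"dy":0.0027,"dz":-0.03,"roll":0.7,"jaw":0.6},
    {"dx":0,"dy":0,"dz":-0.03,"roll":0,"jaw":0.6},
    {"dx":0,"dy":0,"dz":-0.03,"roll":0,"jaw":0.6},
    {"dx":0,"dy":0,"dz":-0.03,"roll":0,"jaw":0.6},
    {"dx":0,"dy":0,"dz":-0.025,"roll":0,"jaw":0.6},
    {"dx":0,"dy":0,"dz":-0.012,"roll":0,"jaw":0.6},
    {"dx":0,"dy":0,"dz":-0.0065,"roll":0,"jaw":0.6},
    {"dx":0,"dy":0,"dz":0,"roll":0,"jaw":0.6},
    {"dx":0,"dy":0,"dz":0,"roll":0,"jaw":0.0},
    {"dx":0,"dy":0,"dz":0,"roll":0,"jaw":0.0},
  ],
  newtons=25,
)

```text
t: 2.7
eef_pos: [0.4354, -0.3008, 0.0323]
ee_rot: [-3.141, 0.001, -2.986]
force: [-0.8, -0.0, -0.2]
width: 0.0385
gripper_force: 0.0
```

Request:
servo_tool(
  moves=[
    {"dx":0,"dy":0,"dz":0,"roll":0,"jaw":0.0},
    {"dx":0,"dy":0,"dz":0,"roll":0,"jaw":0.0},
    {"dx":0,"dy":0,"dz":0,"roll":0,"jaw":0.0},
    {"dx":0,"dy":0,"dz":0,"roll":0,"jaw":0.0},
    {"dx":0,"dy":0,"dz":0.01,"roll":0,"jaw":0.0},
    {"dx":0,"dy":0,"dz":0.03,"roll":0,"jaw":0.0},
    {"dx":0,"dy":0,"dz":0.03,"roll":0,"jaw":0.0},
    {"dx":0,"dy":0,"dz":0.03,"roll":0,"jaw":0.0},
    {"dx":0,"dy":0,"dz":0.03,"roll":0,"jaw":0.0},
    {"dx":0,"dy":0,"dz":0,"roll":0,"jaw":0.0},
  ],
)

```text
t: 3.95
eef_pos: [0.4365, -0.3013, 0.1648]
ee_rot: [-3.139, 0.005, -2.985]
force: [0.2, -0.4, -0.1]
width: 0.0004
gripper_force: 0.0
```

```bash
python3 - <<'E'
from m import *
s=st(); snap('wrist','w3'); snap('scene','s3')
a,b=load('w3'),load('s3')
tp=s['eef_pos']; yaw=s['ee_rot'][2]; ex=np.array([np.cos(yaw),np.sin(yaw)]); ey=np.array([-ex[1],ex[0]])
for c in (a,b):
    P=cloud(c); q=P[...,:2]-tp[:2]; X=q@ex;Y=q@ey;Z=P[...,2]-tp[2]
    k=(c['d']>0)&(abs(X)<.05)&(abs(Y)<.04)&(Z<0.012)&(Z>-.04)
    print(k.sum())
    for lo,hi in [(-.016,0.001),(0.007,.012),(-.008,.001)]:
        kk=k&(Z>lo)&(Z<hi); 
        if kk.sum()>9: print(lo,kk.sum(),np.percentile(X[kk],[1,50,99]).round(4),np.percentile(Y[kk],[1,99]).round(4),np.percentile(Z[kk],[2,50,98]).round(4),rect(np.stack([X[kk],Y[kk]],1)))
K=b['K']; pc=b['R']@tp+b['t']; u=K@(pc/pc[2]); x,y=int(u[0]),int(u[1]); print(x,y)
cv2.imwrite('pics/s3c.png',np.hstack([cv2.resize(b['p'][max(y-50,0):y+40,max(x-45,0):x+45,::-1],(400,400)),cv2.resize(a['p'][130:290,220:420,::-1],(400,400))]))
E
```

```text
t 3.95 tcp [ 0.4365 -0.3013  0.1648] rpy [-179.8    0.3 -171.1] F [ 0.2 -0.4 -0.1] w 0.0004 gf 0.0
0
0
161 230
```

View pics/s3c.png

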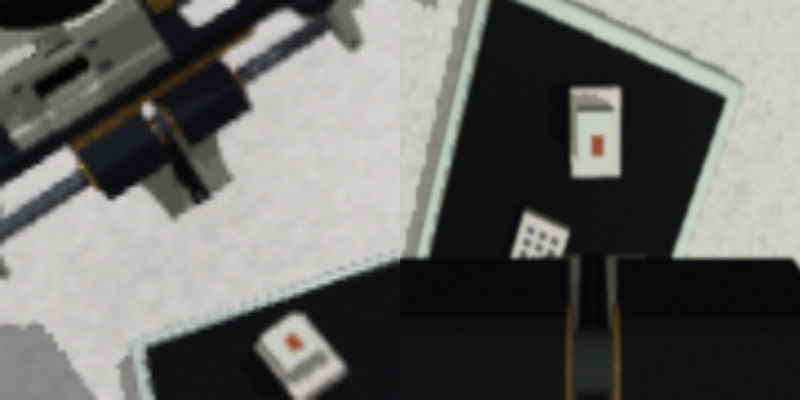

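The grasp came away empty. The block is still on the plate, at (293,340) in the left crop and (597,130) in the right. I'll remeasure where it is now.

```bash
python3 - <<'E'
from m import *
s=st(); tcp=s['eef_pos']
for f in ['w2','w3','scene0','s3']:
  c=load(f);P=cloud(c);Z=P[...,2];ok=(c['d']>.12)&(P[...,0]>.38)&(P[...,0]<.65)&(P[...,1]<-.22)&(P[...,1]>-.42)
  for lo,hi in [(.024,.060),(.038,.06)]:
    for k,s_,ce in comps(ok&(Z>lo)&(Z<hi),60): print(f,lo,rect(P[k]),ce.round(),s_[4],np.percentile(P[k][:,2],[5,50,95]).round(4))
# where are finger tips? cloud points of the gripper near the TCP
for f in ['s3','w3']:
  c=load(f);P=cloud(c); k=(c['d']>0)&(np.linalg.norm(P[...,:2]-tcp[:2],axis=2)<.06)&(P[...,2]>.09)
  if k.sum(): 
    q=P[k]; i=q[:,2].argsort()[:max(5,k.sum()//40)]; print(f,k.sum(),'lowest',q[i].mean(0).round(4),q[:,2].min())
    v,u=np.where(k); print(u.min(),u.max(),v.min(),v.max())
E
```

```text
t 4.05 tcp [ 0.4348 -0.3006  0.162 ] rpy [-1.800e+02  1.000e-01 -1.711e+02] F [-0.3 -0.1 -1.4] w 0.0005 gf 0.0
w2 0.024 (array([ 0.4339, -0.2998]), array([0.0435, 0.0301]), 9.3) [319. 178.] 755 [0.0276 0.0421 0.0457]
w2 0.024 (array([ 0.5057, -0.3274]), array([0.03  , 0.0448]), 77.6) [292. 225.] 660 [0.0273 0.0287 0.0301]
w2 0.024 (array([ 0.6023, -0.315 ]), array([0.0284, 0.0171]), 68.9) [294. 290.] 110 [0.0276 0.0287 0.03  ]
w2 0.038 (array([ 0.4346, -0.3001]), array([0.0285, 0.0214]), 8.7) [319. 181.] 387 [0.043  0.0447 0.046 ]
w3 0.024 (array([ 0.4346, -0.2997]), array([0.0445, 0.0299]), 9.8) [318. 182.] 897 [0.0277 0.043  0.0457]
w3 0.024 (array([ 0.4964, -0.3255]), array([0.03  , 0.0265]), 77.6) [290. 224.] 376 [0.027  0.0287 0.03  ]
w3 0.038 (array([ 0.4341, -0.2996]), array([0.0277, 0.0211]), 9.3) [318. 185.] 463 [0.0434 0.0448 0.0461]
scene0 0.024 (array([ 0.4362, -0.3032]), array([0.0419, 0.0298]), 7.7) [183. 260.] 212 [0.025  0.0387 0.0444]
scene0 0.024 (array([ 0.5058, -0.3304]), array([0.0316, 0.0462]), 77.3) [184. 289.] 251 [0.0248 0.0268 0.0298]
scene0 0.024 (array([ 0.589 , -0.3143]), array([0.0311, 0.0446]), 66.9) [206. 316.] 262 [0.0247 0.0271 0.0293]
scene0 0.038 (array([ 0.436 , -0.3027]), array([0.0288, 0.0223]), 9.8) [181. 257.] 109 [0.0395 0.0426 0.0447]
s3 0.024 (array([ 0.4352, -0.3029]), array([0.0447, 0.0296]), 9.1) [183. 260.] 208 [0.0251 0.0392 0.0445]
s3 0.024 (array([ 0.5059, -0.3303]), array([0.0319, 0.0457]), 76.5) [184. 290.] 250 [0.0247 0.0271 0.0295]
s3 0.024 (array([ 0.5894, -0.313 ]), array([0.0294, 0.0431]), 67.0) [206. 316.] 256 [0.0249 0.0273 0.0299]
s3 0.038 (array([ 0.4355, -0.3028]), array([0.0288, 0.0223]), 8.8) [181. 257.] 107 [0.0398 0.0427 0.0449]
s3 15517 lowest [ 0.453  -0.2981  0.239 ] 0.19372128191039423
6 178 3 228
w3 56921 lowest [ 0.4219 -0.3033  0.2406] 0.19788149821072848
70 560 232 399
```

The block did not move and is still at (0.4345,-0.300). I'll descend again slightly lower, close, and check the width before lifting.

Request:
servo_tool(
  moves=[
    {"dx":0,"dy":0.0005,"dz":-0.03,"roll":0,"jaw":0.6},
    {"dx":0,"dy":0,"dz":-0.03,"roll":0,"jaw":0.6},
    {"dx":0,"dy":0,"dz":0,"roll":0,"jaw":0.6},
    {"dx":0,"dy":0,"dz":0,"roll":0,"jaw":0.6},
    {"dx":0,"dy":0,"dz":0,"roll":0,"jaw":0.6},
    {"dx":0,"dy":0,"dz":-0.03,"roll":0,"jaw":0.6},
    {"dx":0,"dy":0,"dz":-0.026,"roll":0,"jaw":0.6},
    {"dx":0,"dy":0,"dz":-0.012,"roll":0,"jaw":0.6},
    {"dx":0,"dy":0,"dz":-0.004,"roll":0,"jaw":0.6},
    {"dx":0,"dy":0,"dz":0,"roll":0,"jaw":0.6},
  ],
)

```text
t: 5.3
eef_pos: [0.4354, -0.3004, 0.0302]
ee_rot: [-3.141, 0.001, -2.986]
force: [0.1, -0.1, -0.7]
width: 0.053
gripper_force: 0.0
```

Request:
servo_tool(
  moves=[
    {"dx":0,"dy":0,"dz":0,"roll":0,"jaw":0.0},
    {"dx":0,"dy":0,"dz":0,"roll":0,"jaw":0.0},
    {"dx":0,"dy":0,"dz":0,"roll":0,"jaw":0.0},
    {"dx":0,"dy":0,"dz":0,"roll":0,"jaw":0.0},
    {"dx":0,"dy":0,"dz":0,"roll":0,"jaw":0.0},
    {"dx":0,"dy":0,"dz":0,"roll":0,"jaw":0.0},
    {"dx":0,"dy":0,"dz":0,"roll":0,"jaw":0.0},
    {"dx":0,"dy":0,"dz":0,"roll":0,"jaw":0.0},
    {"dx":0,"dy":0,"dz":0,"roll":0,"jaw":0.0},
    {"dx":0,"dy":0,"dz":0,"roll":0,"jaw":0.0},
  ],
  newtons=35,
)

```text
t: 6.55
eef_pos: [0.4349, -0.3002, 0.0295]
ee_rot: [3.142, -0.0, -2.986]
force: [-0.5, -0.8, 0.2]
width: 0.0003
gripper_force: 0.0
```

The jaws close to zero with no contact at all. I'll look at where the tips really are.

```bash
python3 - <<'E'
from m import *
s=st(); snap('scene','s4'); snap('side','d4'); snap('wrist','w4')
b,a,w=load('s4'),load('d4'),load('w4')
def cr(c,x,y,W): return cv2.resize(c['p'][max(y-W,0):y+W,max(x-W,0):x+W,::-1],(266,266),interpolation=cv2.INTER_CUBIC)
from numpy import array
for c in (b,a,w):
    pc=c['R']@s['eef_pos']+c['t']; q=pc[:2]/pc[2]; q=q*(1+c['k1']*(q@q)); u=c['K']@array([*q,1]); print(u.round(1))
cv2.imwrite('pics/m4.png',np.hstack([cr(b,183,240,40),cr(a,382,140,40),cr(w,320,200,100)]))
E
```

```text
t 6.55 tcp [ 0.4349 -0.3002  0.0295] rpy [ 180.    -0.  -171.1] F [-0.5 -0.8  0.2] w 0.0003 gf 0.0
[183.6 258.9   1. ]
[381.4 148.    1. ]
[315.9 226.    1. ]
```

View pics/m4.png

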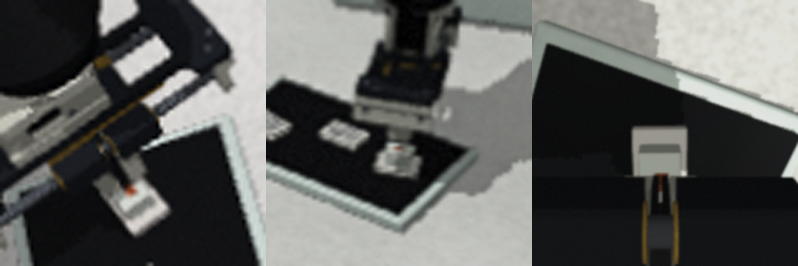

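The tips appear closed above the wax: the red mark shows between the fingers at (130,190) in the left crop and (660,190) in the right. So I'll get the true tip height from depth.

```bash
python3 - <<'E'
from m import *
for f,u0,v0 in (('s4',183,258),('d4',381,146),('w4',316,226)):
    c=load(f);P=cloud(c)
    print(f); 
    for v in range(v0-26,v0+8,2): print(v,[f'{P[v,u,2]*1000:.0f}' for u in range(u0-14,u0+15,2)])
E
```

```text
s4
232 ['177', '176', '173', '170', '165', '161', '154', '150', '151', '147', '143', '144', '145', '-1', '0']
234 ['176', '171', '167', '165', '160', '153', '148', '149', '150', '152', '145', '140', '-2', '2', '0']
236 ['168', '166', '164', '157', '152', '149', '150', '148', '151', '151', '149', '-1', '0', '-0', '-1']
238 ['164', '159', '153', '152', '150', '150', '149', '150', '150', '146', '142', '139', '-1', '-3', '1']
240 ['153', '105', '117', '150', '151', '151', '149', '149', '144', '140', '136', '131', '17', '12', '17']
242 ['148', '105', '106', '144', '148', '150', '149', '142', '136', '133', '15', '16', '20', '18', '19']
244 ['149', '149', '144', '142', '142', '145', '138', '138', '132', '15', '19', '16', '21', '19', '22']
246 ['152', '150', '150', '108', '100', '140', '133', '131', '15', '18', '22', '20', '18', '20', '18']
248 ['151', '146', '147', '144', '95', '94', '90', '86', '18', '15', '20', '16', '21', '21', '18']
250 ['150', '146', '139', '137', '91', '84', '78', '78', '70', '20', '19', '21', '19', '18', '21']
252 ['141', '136', '134', '89', '83', '78', '76', '74', '
[... 3240 characters left out ...]
'44', '44', '45', '44', '45', '45']
220 ['45', '45', '46', '43', '45', '45', '46', '45', '46', '46', '44', '45', '45', '46', '44']
222 ['45', '45', '45', '44', '46', '44', '45', '45', '45', '43', '44', '45', '45', '45', '45']
224 ['45', '45', '45', '46', '46', '45', '46', '46', '45', '46', '44', '44', '44', '45', '45']
226 ['45', '45', '44', '45', '45', '45', '45', '45', '45', '44', '45', '45', '45', '45', '44']
228 ['45', '44', '45', '45', '45', '44', '44', '45', '45', '44', '45', '44', '45', '45', '44']
230 ['44', '45', '45', '44', '44', '45', '45', '45', '45', '46', '46', '44', '44', '45', '45']
232 ['66', '66', '66', '67', '45', '64', '63', '44', '62', '63', '63', '66', '66', '67', '67']
```

```bash
python3 - <<'E'
from m import *
s=st();tp=s['eef_pos'];yaw=s['ee_rot'][2];ex=np.array([np.cos(yaw),np.sin(yaw)]);ey=np.array([-ex[1],ex[0]])
print('tool axes',ex,ey)
for f in('s4','d4','w4'):
    c=load(f);P=cloud(c);q=P[...,:2]-tp[:2];X=q@ex;Y=q@ey;Z=P[...,2]
    for lo in np.arange(.054,.1,.006):
        k=(c['d']>0)&(abs(X)<.05)&(abs(Y)<.05)&(Z>=lo)&(Z<lo+.006)
        if k.sum()>3: print(f,lo.round(3),k.sum(),'X',np.percentile(X[k],[3,50,97]).round(4),'Y',np.percentile(Y[k],[3,50,97]).round(4))
E
```

```text
t 6.7 tcp [ 0.4349 -0.3002  0.0295] rpy [ 180.    -0.  -171.1] F [ 0.5  0.2 -0.1] w 0.0004 gf 0.0
tool axes [-0.98789789 -0.15510565] [ 0.15510565 -0.98789789]
s4 0.06 18 X [-0.012  -0.0098 -0.0071] Y [-0.0112  0.0014  0.0159]
s4 0.066 14 X [-0.012  -0.0104 -0.0091] Y [-0.0116  0.0073  0.0176]
s4 0.072 25 X [-0.0125 -0.011  -0.0068] Y [-0.0077  0.0024  0.0167]
s4 0.078 26 X [-0.0121 -0.0097 -0.0055] Y [-0.0127  0.0008  0.0172]
s4 0.084 17 X [-0.0123 -0.0107 -0.0081] Y [-0.0109  0.01    0.019 ]
s4 0.09 11 X [-0.0117 -0.0104 -0.0086] Y [-0.0061 -0.0001  0.0125]
s4 0.096 6 X [-0.0102 -0.0086 -0.0079] Y [-0.0033 -0.0013  0.002 ]
d4 0.066 10 X [-0.0083 -0.0009  0.0114] Y [-0.0177 -0.0152 -0.0108]
d4 0.072 11 X [-0.0102 -0.0032  0.0098] Y [-0.0237 -0.0142 -0.0096]
d4 0.078 6 X [-0.0029  0.004   0.0074] Y [-0.0201 -0.0164 -0.012 ]
w4 0.06 31 X [0.0087 0.0092 0.0103] Y [-0.0119 -0.0013  0.0079]
w4 0.066 104 X [0.0088 0.0105 0.0109] Y [-0.0137  0.0006  0.0132]
w4 0.072 92 X [0.0087 0.0093 0.0109] Y [-0.0062 -0.0003  0.0056]
w4 0.078 147 X [0.0048 0.009  0.0109] Y [-0.006  -0.0011  0.0055]
w4 0.084 63 X [0.0086 0.0091 0.0096] Y [-0.0038  0.0005  0.0032]
w4 0.09 85 X [0.0085 0.0092 0.0105] Y [-0.0043 -0.001   0.0038]
w4 0.096 68 X [0.0087 0.0092 0.0106] Y [-0.0044 -0.      0.0039]
```

The tips are centred on the reported TCP in xy but sit at z≈0.061, about 31 mm above the reported 0.0295. So true tip z ≈ reported z + 0.031. I'll open, go 28 mm lower and close.

Request:
servo_tool(
  moves=[
    {"dx":0,"dy":0,"dz":0,"roll":0,"jaw":0.6},
    {"dx":0,"dy":0,"dz":0,"roll":0,"jaw":0.6},
    {"dx":0,"dy":0,"dz":0,"roll":0,"jaw":0.6},
    {"dx":0,"dy":0,"dz":0,"roll":0,"jaw":0.6},
    {"dx":0,"dy":0,"dz":0,"roll":0,"jaw":0.6},
    {"dx":-0.001,"dy":0,"dz":-0.01,"roll":0,"jaw":0.6},
    {"dx":0,"dy":0,"dz":-0.01,"roll":0,"jaw":0.6},
    {"dx":0,"dy":0,"dz":-0.005,"roll":0,"jaw":0.6},
    {"dx":0,"dy":0,"dz":-0.003,"roll":0,"jaw":0.6},
    {"dx":0,"dy":0,"dz":0,"roll":0,"jaw":0.6},
  ],
)

```text
t: 7.95
eef_pos: [0.4338, -0.3001, 0.0013]
ee_rot: [3.141, -0.0, -2.986]
force: [0.2, -0.2, 0.1]
width: 0.053
gripper_force: 0.0
```

Request:
servo_tool(
  moves=[
    {"dx":0,"dy":0,"dz":0,"roll":0,"jaw":0.0},
    {"dx":0,"dy":0,"dz":0,"roll":0,"jaw":0.0},
    {"dx":0,"dy":0,"dz":0,"roll":0,"jaw":0.0},
    {"dx":0,"dy":0,"dz":0,"roll":0,"jaw":0.0},
    {"dx":0,"dy":0,"dz":0,"roll":0,"jaw":0.0},
    {"dx":0,"dy":0,"dz":0,"roll":0,"jaw":0.0},
    {"dx":0,"dy":0,"dz":0,"roll":0,"jaw":0.0},
    {"dx":0,"dy":0,"dz":0,"roll":0,"jaw":0.0},
    {"dx":0,"dy":0,"dz":0,"roll":0,"jaw":0.0},
    {"dx":0,"dy":0,"dz":0,"roll":0,"jaw":0.0},
  ],
  newtons=25,
)

```text
t: 9.2
eef_pos: [0.4339, -0.3002, 0.0017]
ee_rot: [-3.142, 0.0, -2.986]
force: [-0.5, 1.3, 5.5]
width: 0.0217
gripper_force: 25.0
```

Gripped: width 21.7 mm at 25 N. Lift and carry toward the trimmer.

Request:
servo_tool(
  moves=[
    {"dx":0,"dy":0,"dz":0.01,"roll":0,"jaw":0.0},
    {"dx":0,"dy":0,"dz":0.03,"roll":0,"jaw":0.0},
    {"dx":0,"dy":0,"dz":0.04,"roll":0,"jaw":0.0},
    {"dx":0,"dy":0,"dz":0.04,"roll":0,"jaw":0.0},
    {"dx":0.01,"dy":0.025,"dz":0.011,"roll":-1,"jaw":0.0},
    {"dx":0.015,"dy":0.038,"dz":0.011,"roll":-2,"jaw":0.0},
    {"dx":0.015,"dy":0.038,"dz":0.011,"roll":-2,"jaw":0.0},
    {"dx":0.015,"dy":0.038,"dz":0.011,"roll":-2,"jaw":0.0},
    {"dx":0.015,"dy":0.038,"dz":0.011,"roll":-2,"jaw":0.0},
    {"dx":0.015,"dy":0.038,"dz":0.011,"roll":-2,"jaw":0.0},
  ],
)

```text
t: 10.45
eef_pos: [0.519, -0.0839, 0.1884]
ee_rot: [3.141, 0.0, 3.104]
force: [-0.2, 0.3, -0.3]
width: 0.0216
gripper_force: 25.0
```

Request:
servo_tool(
  moves=[
    {"dx":0.015,"dy":0.038,"dz":0,"roll":-2,"jaw":0.0},
    {"dx":0.015,"dy":0.038,"dz":0,"roll":-2,"jaw":0.0},
    {"dx":0.015,"dy":0.038,"dz":0,"roll":-1,"jaw":0.0},
    {"dx":0.006,"dy":0.014,"dz":0,"roll":0,"jaw":0.0},
    {"dx":0,"dy":0,"dz":0,"roll":0,"jaw":0.0},
    {"dx":0,"dy":0,"dz":0,"roll":0,"jaw":0.0},
    {"dx":0,"dy":0,"dz":0,"roll":0,"jaw":0.0},
    {"dx":0,"dy":0,"dz":0,"roll":0,"jaw":0.0},
    {"dx":0,"dy":0,"dz":0,"roll":0,"jaw":0.0},
    {"dx":0,"dy":0,"dz":0,"roll":0,"jaw":0.0},
  ],
)

```text
t: 11.7
eef_pos: [0.5699, 0.0427, 0.1876]
ee_rot: [3.142, 0.0, 3.018]
force: [-0.3, -0.5, 0.1]
width: 0.0222
gripper_force: 25.0
```

```bash
python3 - <<'E'
from m import *
s=st();tp=s['eef_pos'];yaw=s['ee_rot'][2];ex=np.array([np.cos(yaw),np.sin(yaw)]);ey=np.array([-ex[1],ex[0]])
snap('wrist','w5'); c=load('w5');P=cloud(c);Z=P[...,2];X,Y=P[...,0],P[...,1]
ok=(c['d']>.1)&(X>.4)&(X<.75)&(Y>-.1)&(Y<.25)
for nm,lo,hi in [('base',.015,.025),('clamp',.041,.049),('pocket',.033,.0405),('house',.096,.104),('lever',.05,.06),('post',.065,.09)]:
  for k,s_,ce in comps(ok&(Z>lo)&(Z<hi),60): print(nm,rect(P[k]),ce.round(),s_,np.median(P[k][:,2]).round(4))
# held block
q=P[...,:2]-tp[:2];A=q@ex;B=q@ey
for lo,hi in [(-.0,.05)]:
    z=Z-tp[2]; k=(c['d']>.05)&(abs(A)<.04)&(abs(B)<.025)&(z>.0)&(z<.05)
    print('held',k.sum()); 
    if k.sum()>20: print(np.percentile(A[k],[1,50,99]).round(4),np.percentile(B[k],[1,99]).round(4),np.percentile(z[k],[1,50,99]).round(4)); kk=k&(z<.03); print(rect(np.stack([A[kk],B[kk]],1)),np.where(kk)[0].min(),np.where(kk)[0].max())
E
```

```text
t 11.7 tcp [0.5699 0.0427 0.1876] rpy [180.    0.  172.9] F [-0.3 -0.5  0.1] w 0.0222 gf 25.0
base (array([0.5508, 0.0511]), array([0.1811, 0.1906]), 82.9) [322. 158.] [ 247   87  149  146 7433] 0.0208
clamp (array([0.5298, 0.0481]), array([0.15  , 0.1001]), 82.7) [315. 148.] [ 252  107  130   86 9155] 0.0457
pocket (array([0.5589, 0.1348]), array([0.0027, 0.1796]), 81.8) [388. 159.] [383  88  14 145 225] 0.0368
pocket (array([0.5306, 0.0485]), array([0.0332, 0.047 ]), 83.0) [317. 150.] [ 303  131   28   40 1070] 0.0378
house (array([0.5496, 0.1657]), array([0.058 , 0.1566]), 82.6) [434. 136.] [ 399   80   72  153 5566] 0.1006
lever (array([0.5555, 0.134 ]), array([0.0035, 0.1731]), 81.3) [392. 158.] [385  86  17 147 335] 0.055
lever (array([0.5962, 0.0827]), array([0.0183, 0.0796]), 58.6) [354. 197.] [340 172  31  61 625] 0.0559
post (array([0.5524, 0.1352]), array([0.0048, 0.1682]), 81.5) [398. 158.] [ 388   82   23  151 1191] 0.0802
held 2807
[-0.0051  0.0108  0.0214] [-0.023   0.0221] [0.0207 0.0418 0.0494]
(array([ 0.0145, -0.0004]), array([0.0149, 0.0301]), 0.0) 207 231
```

View pics/w5.png

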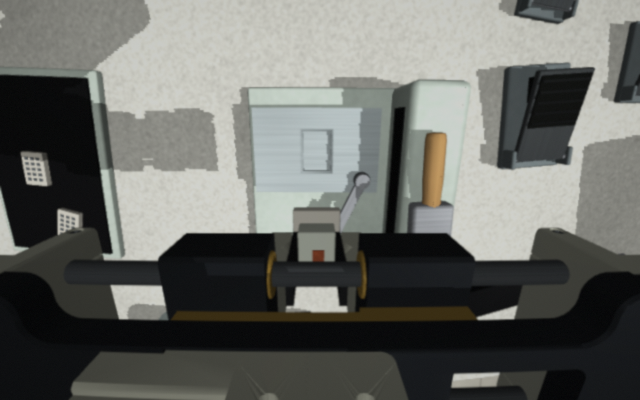

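Wrist view: the pocket is at (317,150), the lever hinge at (362,181), the held cassette at (317,218) and the brush on the housing at (434,170). The pocket measures (0.5304,0.0483) with yaw −7°; the tool matches at 172.9°, and the cassette is centred in the grip. I'll move above the pocket.

Request:
servo_tool(
  moves=[
    {"dx":-0.0195,"dy":0.0028,"dz":0,"roll":0,"jaw":0.0},
    {"dx":-0.02,"dy":0.0028,"dz":0,"roll":0,"jaw":0.0},
    {"dx":0,"dy":0,"dz":-0.03,"roll":0,"jaw":0.0},
    {"dx":0,"dy":0,"dz":-0.03,"roll":0,"jaw":0.0},
    {"dx":0,"dy":0,"dz":-0.03,"roll":0,"jaw":0.0},
    {"dx":0,"dy":0,"dz":-0.03,"roll":0,"jaw":0.0},
    {"dx":0,"dy":0,"dz":-0.021,"roll":0,"jaw":0.0},
    {"dx":0,"dy":0,"dz":-0.005,"roll":0,"jaw":0.0},
    {"dx":0,"dy":0,"dz":0,"roll":0,"jaw":0.0},
    {"dx":0,"dy":0,"dz":0,"roll":0,"jaw":0.0},
  ],
)

```text
t: 13.0
eef_pos: [0.5311, 0.0487, 0.0426]
ee_rot: [3.141, 0.001, 3.018]
force: [1.1, -0.1, 0.8]
width: 0.022
gripper_force: 25.0
```

```bash
python3 - <<'E'
from m import *
s=st();tp=s['eef_pos']
a=np.radians(-7.05);ex=np.array([np.cos(a),np.sin(a)]);ey=np.array([-ex[1],ex[0]]); O=np.array([.5304,.0483])
print('err',(tp[:2]-O)@ex,(tp[:2]-O)@ey)
c=load('w5');P=cloud(c);q=P[...,:2]-O;X=q@ex;Y=q@ey;Z=P[...,2]
k=(c['d']>0)&(Z>.105)&(Z<.13)&(abs(Y-.12)<.04)&(abs(X)<.06)
print('brush',k.sum(),Y[k].min(),Z[k].max()); 
for lo in(-.04,-.02,0,.02,.04):
    kk=k&(X>=lo)&(X<lo+.02)
    if kk.sum()>5: print(lo,np.percentile(Y[kk],[1,99]).round(4),np.percentile(Z[kk],[50,99]).round(4))
# pedal from w5
k=(c['d']>0)&(Z>.008)&(Z<.1)&(P[...,0]>.42)&(P[...,0]<.65)&(P[...,1]>.22)&(P[...,1]<.42)
for m,s_,ce in comps(k,200):
    print('ped',rect(P[m]),ce.round(),s_,P[m][:,2].max())
    p=P[m]; 
    for x in np.arange(.44,.62,.012):
        j=abs(p[:,0]-x)<.006
        if j.sum()>5: print(x.round(3),j.sum(),np.percentile(p[j,1],[1,99]).round(4),np.percentile(p[j,2],[5,50,95]).round(4))
E
```

```text
t 13.0 tcp [0.5311 0.0487 0.0426] rpy [1.800e+02 1.000e-01 1.729e+02] F [ 1.1 -0.1  0.8] w 0.022 gf 25.0
err 0.0006691678682851106 0.0004848112181371892
brush 2272 0.09447992033032575 0.1229696419199936
-0.04 [0.1045 0.12  ] [0.1179 0.1213]
-0.02 [0.1039 0.1217] [0.119  0.1219]
0 [0.1045 0.1232] [0.1191 0.1216]
0.02 [0.1054 0.1233] [0.1185 0.121 ]
0.04 [0.0949 0.1353] [0.1201 0.1222]
ped (array([0.5239, 0.334 ]), array([0.0817, 0.1305]), 88.5) [541. 113.] [ 498   62   97  108 7805] 0.05887659733651869
0.464 487 [0.2963 0.3735] [0.0123 0.0148 0.0164]
0.476 918 [0.2967 0.3667] [0.0138 0.055  0.0574]
0.488 915 [0.2962 0.3652] [0.0136 0.0534 0.0566]
0.5 871 [0.2954 0.3647] [0.0136 0.0505 0.0534]
0.512 800 [0.2953 0.3645] [0.0137 0.0474 0.0503]
0.524 759 [0.2953 0.364 ] [0.0136 0.0444 0.0472]
0.536 691 [0.2947 0.3652] [0.0139 0.0392 0.0438]
0.548 659 [0.2939 0.3648] [0.0132 0.0363 0.0385]
0.56 657 [0.2932 0.3697] [0.0135 0.0332 0.0355]
0.572 611 [0.2925 0.3711] [0.0161 0.0306 0.0337]
0.584 437 [0.2921 0.3716] [0.0126 0.0155 0.0338]
```

Request:
servo_tool(
  moves=[
    {"dx":0,"dy":0,"dz":-0.006,"roll":0,"jaw":0.0},
    {"dx":0,"dy":0,"dz":-0.006,"roll":0,"jaw":0.0},
    {"dx":0,"dy":0,"dz":-0.003,"roll":0,"jaw":0.0},
    {"dx":0,"dy":0,"dz":-0.002,"roll":0,"jaw":0.0},
    {"dx":0,"dy":0,"dz":-0.002,"roll":0,"jaw":0.0},
    {"dx":0,"dy":0,"dz":-0.002,"roll":0,"jaw":0.0},
    {"dx":0,"dy":0,"dz":-0.001,"roll":0,"jaw":0.0},
    {"dx":0,"dy":0,"dz":-0.001,"roll":0,"jaw":0.0},
    {"dx":0,"dy":0,"dz":0,"roll":0,"jaw":0.0},
    {"dx":0,"dy":0,"dz":0,"roll":0,"jaw":0.0},
  ],
)

```text
t: 14.25
eef_pos: [0.5305, 0.0485, 0.0187]
ee_rot: [3.142, 0.0, 3.018]
force: [-1.1, 0.6, 1.9]
width: 0.0219
gripper_force: 25.0
```

It went in with no contact force. Release and rise, moving aside to +x so the wrist camera sees the pocket.

Request:
servo_tool(
  moves=[
    {"dx":0,"dy":0,"dz":0,"roll":0,"jaw":0.5},
    {"dx":0,"dy":0,"dz":0,"roll":0,"jaw":0.5},
    {"dx":0,"dy":0,"dz":0,"roll":0,"jaw":0.5},
    {"dx":0,"dy":0,"dz":0.01,"roll":0,"jaw":0.5},
    {"dx":0,"dy":0,"dz":0.03,"roll":0,"jaw":0.5},
    {"dx":0,"dy":0,"dz":0.04,"roll":0,"jaw":0.5},
    {"dx":0,"dy":0,"dz":0.04,"roll":0,"jaw":0.5},
    {"dx":0.02,"dy":-0.02,"dz":0.03,"roll":0,"jaw":0.2},
    {"dx":0.02,"dy":-0.03,"dz":0,"roll":0,"jaw":0.0},
    {"dx":0,"dy":0,"dz":0,"roll":0,"jaw":0.0},
  ],
)

```text
t: 15.5
eef_pos: [0.5713, -0.003, 0.1694]
ee_rot: [3.141, 0.001, 3.016]
force: [-0.7, 0.8, 0.6]
width: 0.0197
gripper_force: 0.0
```

```bash
python3 - <<'E'
from m import *
s=st(); snap('wrist','w6'); snap('side','d6')
O=np.array([.5304,.0483]);a=np.radians(-7.05);ex=np.array([np.cos(a),np.sin(a)]);ey=np.array([-ex[1],ex[0]])
c=load('w6');P=cloud(c);q=P[...,:2]-O;X=q@ex;Y=q@ey;Z=P[...,2];ok=(c['d']>.05)
k=ok&(abs(X)<.03)&(abs(Y)<.025)&(Z>.052)&(Z<.075); print('wax',k.sum(),rect(np.stack([X[k],Y[k]],1)),np.percentile(Z[k],[10,50,90]).round(4))
k=ok&(abs(X)<.021)&(abs(X)>.0155)&(abs(Y)<.012)&(Z<.056); print('ends z',[np.median(Z[k&m]).round(4) for m in (X<0,X>0)])
k=ok&(abs(Y)<.015)&(X<-.03)&(X>-.046); print('clamp',np.median(Z[k]).round(4))
H=O+.034*ex+.055*ey; print('hinge',H)
for f in ('scene0','w6','d6'):
    c=load(f);P=cloud(c);Z=P[...,2];dk=c['p'].max(2)<70
    k=(c['d']>.05)&dk&(Z>.06)&(Z<.092)&(np.hypot(P[...,0]-.66,P[...,1]-.042)<.025)
    if k.sum()>5: m=P[k]; print(f,'post',k.sum(),m[:,:2].mean(0),rect(m),m[:,2].max())
    q=P[...,:2]-H; r=np.hypot(q[...,0],q[...,1]); k=(c['d']>.05)&(Z>.049)&(Z<.06)&(r>.03)&(r<.095)&((q@ex)>0)
    if k.sum()>10:
        d=q[k]; th=np.degrees(np.arctan2(d@ex,-(d@ey))); print(f,'arm ang deg',k.sum(),np.percentile(th,[10,50,90]).round(1))
E
```

```text
t 15.5 tcp [ 0.5713 -0.003   0.1694] rpy [1.800e+02 1.000e-01 1.728e+02] F [-0.7  0.8  0.6] w 0.0197 gf 0.0
wax 550 (array([0.0004, 0.0004]), array([0.0213, 0.0277]), 89.5) [0.0606 0.0618 0.0627]
ends z [np.float64(0.0459), np.float64(0.0459)]
clamp 0.0459
hinge [0.57089339 0.09871116]
scene0 post 40 [0.6606353  0.03801904] (array([0.66 , 0.039]), array([0.0108, 0.0076]), 73.3) 0.08594774892965547
scene0 arm ang deg 200 [ 50.9  62.9 132.5]
w6 arm ang deg 738 [ 52.8  64.5 146.7]
d6 post 26 [0.6586933 0.0468264] (array([0.6588, 0.0467]), array([0.007 , 0.0126]), 28.5) 0.08659458529036253
d6 arm ang deg 78 [48.8 63.8 70.7]
```

Seated: the wax is centred within 0.5 mm and the cassette is level and flush with the clamp top. Lever angle is about 64.6°, with the post at about (0.6596,0.0424). I'll go above the post with the jaws across its path and remeasure it.

Request:
servo_tool(
  moves=[
    {"dx":0.022,"dy":0.011,"dz":0,"roll":-6,"jaw":0.5},
    {"dx":0.022,"dy":0.0115,"dz":0,"roll":-6,"jaw":0.5},
    {"dx":0.022,"dy":0.0115,"dz":0,"roll":-6,"jaw":0.5},
    {"dx":0.0223,"dy":0.0114,"dz":0,"roll":-7.4,"jaw":0.5},
    {"dx":0,"dy":0,"dz":0,"roll":0,"jaw":0.5},
    {"dx":0,"dy":0,"dz":0,"roll":0,"jaw":0.5},
    {"dx":0,"dy":0,"dz":0,"roll":0,"jaw":0.5},
    {"dx":0,"dy":0,"dz":0,"roll":0,"jaw":0.5},
    {"dx":0,"dy":0,"dz":0,"roll":0,"jaw":0.5},
    {"dx":0,"dy":0,"dz":0,"roll":0,"jaw":0.5},
  ],
)

```text
t: 16.85
eef_pos: [0.6586, 0.0437, 0.1687]
ee_rot: [3.141, 0.0, 2.575]
force: [0.5, 1.1, 0.6]
width: 0.0439
gripper_force: 0.0
```

```bash
python3 - <<'E'
from m import *
s=st(); print(s['q'].round(2)); snap('wrist','w7')
c=load('w7');P=cloud(c);Z=P[...,2];ok=c['d']>.05
O=np.array([.5304,.0483]);a=np.radians(-7.05);ex=np.array([np.cos(a),np.sin(a)]);ey=np.array([-ex[1],ex[0]]);H=O+.034*ex+.055*ey
near=np.hypot(P[...,0]-.66,P[...,1]-.042)<.03
k=ok&near&(Z>.078)&(Z<.092); print('post top',k.sum(),rect(P[k]),P[k].mean(0).round(4) if k.sum() else '')
k=ok&near&(Z>.058)&(Z<.092); print('post all',k.sum(),P[k].mean(0).round(4) if k.sum() else '')
if k.sum(): print(np.where(k)[1].mean(),np.where(k)[0].mean())
E
```

```text
t 16.85 tcp [0.6586 0.0437 0.1687] rpy [180.    0.  147.5] F [0.5 1.1 0.6] w 0.0439 gf 0.0
[ 0.36  0.35 -0.06  0.   -1.16 -2.5 ]
post top 112 (array([0.66  , 0.0432]), array([0.0104, 0.0113]), 57.3) [0.6594 0.0436 0.0848]
post all 157 [0.6586 0.0441 0.0799]
315.97452229299364 194.9936305732484
```

The post measures (0.6597,0.0434). Descend and close on it.

Request:
servo_tool(
  moves=[
    {"dx":0.001,"dy":-0.0003,"dz":-0.03,"roll":0,"jaw":0.5},
    {"dx":0,"dy":0,"dz":-0.03,"roll":0,"jaw":0.5},
    {"dx":0,"dy":0,"dz":-0.03,"roll":0,"jaw":0.5},
    {"dx":0,"dy":0,"dz":-0.025,"roll":0,"jaw":0.5},
    {"dx":0,"dy":0,"dz":-0.013,"roll":0,"jaw":0.5},
    {"dx":0,"dy":0,"dz":-0.006,"roll":0,"jaw":0.5},
    {"dx":0,"dy":0,"dz":0,"roll":0,"jaw":0.0},
    {"dx":0,"dy":0,"dz":0,"roll":0,"jaw":0.0},
    {"dx":0,"dy":0,"dz":0,"roll":0,"jaw":0.0},
    {"dx":0,"dy":0,"dz":0,"roll":0,"jaw":0.0},
  ],
  newtons=20,
)

```text
t: 18.15
eef_pos: [0.66, 0.0435, 0.0352]
ee_rot: [3.141, 0.001, 2.575]
force: [-0.4, -0.4, 1.0]
width: 0.0114
gripper_force: 20.0
```

```bash
python3 - <<'E'
from m import *
s=st()
H=np.array([.5709,.0987]);a=np.radians(-7.05);ex=np.array([np.cos(a),np.sin(a)]);ey=np.array([-ex[1],ex[0]])
th=np.radians(np.r_[np.linspace(65,5,13),0,-2]); p=H+.105*(np.sin(th)[:,None]*ex-np.cos(th)[:,None]*ey)
print(p[0],p[-1]);print(np.diff(p,axis=0).round(4).tolist())
E
```

```text
t 18.15 tcp [0.66   0.0435 0.0352] rpy [180.    0.  147.5] F [-0.4 -0.4  1. ] w 0.0114 gf 20.0
[0.65989646 0.04298079] [ 0.55438389 -0.0049929 ]
[[-0.0052, -0.0075], [-0.0058, -0.0071], [-0.0064, -0.0065], [-0.007, -0.0059], [-0.0075, -0.0053], [-0.0079, -0.0046], [-0.0083, -0.0039], [-0.0086, -0.0032], [-0.0088, -0.0024], [-0.009, -0.0017], [-0.0091, -0.0009], [-0.0092, -0.0001], [-0.0091, 0.0007], [-0.0036, 0.0005]]
```

The post is gripped (11.4 mm). Swing it along the arc.

Request:
servo_tool(
  moves=[
    {"dx":-0.0052,"dy":-0.0075,"dz":0,"roll":-2,"jaw":0.0},
    {"dx":-0.0058,"dy":-0.0071,"dz":0,"roll":-2,"jaw":0.0},
    {"dx":-0.0064,"dy":-0.0065,"dz":0,"roll":-2,"jaw":0.0},
    {"dx":-0.007,"dy":-0.0059,"dz":0,"roll":-2,"jaw":0.0},
    {"dx":-0.0075,"dy":-0.0053,"dz":0,"roll":-2,"jaw":0.0},
    {"dx":-0.0079,"dy":-0.0046,"dz":0,"roll":-2,"jaw":0.0},
    {"dx":-0.0083,"dy":-0.0039,"dz":0,"roll":-2,"jaw":0.0},
    {"dx":-0.0086,"dy":-0.0032,"dz":0,"roll":-2,"jaw":0.0},
    {"dx":-0.0088,"dy":-0.0024,"dz":0,"roll":-2,"jaw":0.0},
    {"dx":-0.009,"dy":-0.0017,"dz":0,"roll":-2,"jaw":0.0},
  ],
)

```text
t: 19.4
eef_pos: [0.5847, -0.0046, 0.0348]
ee_rot: [3.141, 0.0, 2.224]
force: [3.2, 0.2, 4.7]
width: 0.0114
gripper_force: 20.0
```

Request:
servo_tool(
  moves=[
    {"dx":-0.0091,"dy":-0.0009,"dz":0,"roll":0,"jaw":0.0},
    {"dx":-0.0092,"dy":-0.0001,"dz":0,"roll":0,"jaw":0.0},
    {"dx":-0.005,"dy":0.0004,"dz":0,"roll":0,"jaw":0.0},
    {"dx":-0.004,"dy":0.0003,"dz":0,"roll":0,"jaw":0.0},
    {"dx":-0.002,"dy":0.0002,"dz":0,"roll":0,"jaw":0.0},
    {"dx":-0.001,"dy":0.0001,"dz":0,"roll":0,"jaw":0.0},
    {"dx":0,"dy":0,"dz":0,"roll":0,"jaw":0.0},
    {"dx":0,"dy":0,"dz":0,"roll":0,"jaw":0.0},
    {"dx":0,"dy":0,"dz":0,"roll":0,"jaw":0.0},
    {"dx":0,"dy":0,"dz":0,"roll":0,"jaw":0.0},
  ],
)

```text
t: 20.65
eef_pos: [0.5562, -0.0046, 0.0348]
ee_rot: [3.14, 0.001, 2.226]
force: [6.5, -1.9, 1.7]
width: 0.0112
gripper_force: 20.0
```

Request:
servo_tool(
  moves=[
    {"dx":-0.002,"dy":0.0002,"dz":0,"roll":0,"jaw":0.0},
    {"dx":-0.002,"dy":0.0002,"dz":0,"roll":0,"jaw":0.0},
    {"dx":0,"dy":0,"dz":0,"roll":0,"jaw":0.0},
    {"dx":0,"dy":0,"dz":0,"roll":0,"jaw":0.0},
    {"dx":0,"dy":0,"dz":0,"roll":0,"jaw":0.0},
    {"dx":0,"dy":0,"dz":0,"roll":0,"jaw":0.0},
    {"dx":0,"dy":0,"dz":0,"roll":0,"jaw":0.0},
    {"dx":0,"dy":0,"dz":0,"roll":0,"jaw":0.0},
    {"dx":0,"dy":0,"dz":0,"roll":0,"jaw":0.0},
    {"dx":0,"dy":0,"dz":0,"roll":0,"jaw":0.0},
  ],
)

```text
t: 21.9
eef_pos: [0.556, -0.0043, 0.0351]
ee_rot: [3.135, 0.005, 2.227]
force: [20.6, -9.3, -9.5]
width: 0.0113
gripper_force: 20.0
```

It's hard against the stop: 22 N and no more motion. Ease off, release and rise while looking at the lever.

Request:
servo_tool(
  moves=[
    {"dx":0.002,"dy":-0.0002,"dz":0,"roll":0,"jaw":0.0},
    {"dx":0.001,"dy":0,"dz":0,"roll":0,"jaw":0.0},
    {"dx":0,"dy":0,"dz":0,"roll":0,"jaw":0.4},
    {"dx":0,"dy":0,"dz":0,"roll":0,"jaw":0.4},
    {"dx":0,"dy":0,"dz":0,"roll":0,"jaw":0.4},
    {"dx":0,"dy":0,"dz":0.02,"roll":0,"jaw":0.4},
    {"dx":0,"dy":0,"dz":0.035,"roll":0,"jaw":0.4},
    {"dx":0,"dy":0,"dz":0.04,"roll":0,"jaw":0.4},
    {"dx":0,"dy":0,"dz":0.04,"roll":5,"jaw":0.0},
    {"dx":0,"dy":0,"dz":0,"roll":5,"jaw":0.0},
  ],
)

```text
t: 23.15
eef_pos: [0.5552, -0.004, 0.1728]
ee_rot: [3.137, 0.003, 2.403]
force: [-0.2, 1.0, -0.8]
width: 0.0203
gripper_force: 0.0
```

Request:
servo_tool(
  moves=[
    {"dx":0,"dy":0.035,"dz":0,"roll":5,"jaw":0.0},
    {"dx":0,"dy":0.04,"dz":0,"roll":5,"jaw":0.0},
    {"dx":0,"dy":0.04,"dz":0,"roll":5,"jaw":0.0},
    {"dx":0,"dy":0.04,"dz":0,"roll":5,"jaw":0.0},
    {"dx":0,"dy":0.04,"dz":0,"roll":5,"jaw":0.0},
    {"dx":0,"dy":0.04,"dz":0,"roll":5,"jaw":0.0},
    {"dx":0,"dy":0.04,"dz":0,"roll":5,"jaw":0.0},
    {"dx":0,"dy":0.04,"dz":0,"roll":5,"jaw":0.0},
    {"dx":0,"dy":0.02,"dz":0,"roll":5,"jaw":0.0},
    {"dx":0,"dy":0,"dz":0,"roll":0,"jaw":0.0},
  ],
)

```text
t: 24.4
eef_pos: [0.553, 0.3315, 0.1685]
ee_rot: [-3.14, -0.002, -3.096]
force: [0.7, -0.7, 0.5]
width: 0.0003
gripper_force: 0.0
```

```bash
python3 - <<'E'
from m import *
s=st(); print(s['q'].round(2)); snap('wrist','w8'); snap('side','d8'); snap('scene','s8')
O=np.array([.5304,.0483]);a=np.radians(-7.05);ex=np.array([np.cos(a),np.sin(a)]);ey=np.array([-ex[1],ex[0]]);H=O+.034*ex+.055*ey
for f in('w8','d8','s8'):
    c=load(f);P=cloud(c);Z=P[...,2];ok=c['d']>.05
    q=P[...,:2]-H;X=q@ex;Y=q@ey
    k=ok&(abs(X)<.03)&(Y>-.125)&(Y<-.085)&(Z>.058)&(Z<.095)
    if k.sum()>4: print(f,'post',k.sum(),np.median(X[k]).round(4),np.median(Y[k]).round(4),'ang',np.arctan2(np.median(X[k]),-np.median(Y[k])).round(3))
    k=ok&(abs(X)<.02)&(Y>-.095)&(Y<-.015)&(Z>.051)&(Z<.0585)
    if k.sum()>20:
        pf=np.polyfit(Y[k],X[k],1); print(f,'arm',k.sum(),'slope ang',-pf[0].round(3),np.median(X[k]).round(4))
    x,y=P[...,0],P[...,1]
    k=ok&(Z>.024)&(Z<.1)&(x>.42)&(x<.65)&(y>.25)&(y<.40)
    for m,s_,ce in comps(k,150): print(f,'tread',rect(P[m]),P[m][:,2].max().round(4),ce.round()); 
b=load('s8');w=load('w8')['p'][:,:,::-1]
m=cv2.resize(b['p'][130:300,270:440,::-1],(400,400),interpolation=cv2.INTER_CUBIC)
cv2.imwrite('pics/m8.png',np.hstack([m,cv2.resize(w,(400,250))[:,:] if 0 else cv2.copyMakeBorder(cv2.resize(w,(400,250)),0,150,0,0,cv2.BORDER_CONSTANT)]))
E
```

```text
t 24.4 tcp [0.553  0.3315 0.1685] rpy [-1.799e+02 -1.000e-01 -1.774e+02] F [ 0.7 -0.7  0.5] w 0.0003 gf 0.0
[ 0.84  0.33 -0.1  -0.   -1.15 -2.37]
w8 post 344 -0.0016 -0.101 ang -0.016
w8 arm 809 slope ang 0.005 -0.0023
w8 tread (array([0.5275, 0.3363]), array([0.08  , 0.1162]), 87.0) 0.0586 [321. 159.]
d8 post 36 -0.003 -0.1025 ang -0.029
d8 arm 83 slope ang -0.002 -0.0027
d8 tread (array([0.527 , 0.3393]), array([0.084 , 0.1176]), 85.8) 0.0585 [271. 257.]
s8 post 44 0.0024 -0.1103 ang 0.022
s8 arm 170 slope ang -0.014 -0.0007
s8 tread (array([0.5287, 0.3302]), array([0.0805, 0.1172]), 89.2) 0.0569 [414. 166.]
```

View pics/m8.png

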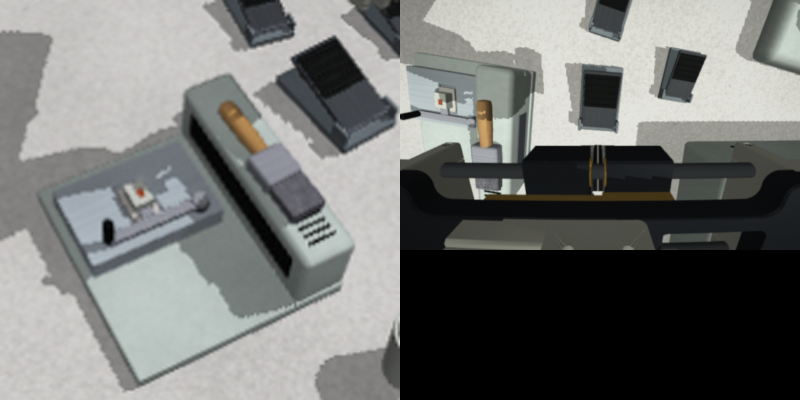

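The picture shows the lever shut over the cassette (post (108,230), hinge (200,200) in the left crop), with its measured angle about 0. The pedal is at (600,98) in the right crop. Now move over the pad, then press.

Request:
servo_tool(
  moves=[
    {"dx":-0.032,"dy":0.002,"dz":0,"roll":0,"jaw":0.0},
    {"dx":-0.032,"dy":0.002,"dz":-0.02,"roll":0,"jaw":0.0},
    {"dx":0,"dy":0,"dz":-0.03,"roll":0,"jaw":0.0},
    {"dx":0,"dy":0,"dz":-0.03,"roll":0,"jaw":0.0},
    {"dx":0,"dy":0,"dz":-0.03,"roll":0,"jaw":0.0},
    {"dx":0,"dy":0,"dz":-0.02,"roll":0,"jaw":0.0},
    {"dx":0,"dy":0,"dz":-0.006,"roll":0,"jaw":0.0},
    {"dx":0,"dy":0,"dz":0,"roll":0,"jaw":0.0},
    {"dx":0,"dy":0,"dz":0,"roll":0,"jaw":0.0},
    {"dx":0,"dy":0,"dz":0,"roll":0,"jaw":0.0},
  ],
)

```text
t: 25.8
eef_pos: [0.4903, 0.335, 0.0345]
ee_rot: [3.141, 0.001, -3.098]
force: [0.1, -0.2, 0.7]
width: 0.0004
gripper_force: 0.0
```

Request:
servo_tool(
  moves=[
    {"dx":0,"dy":0,"dz":-0.006,"roll":0,"jaw":0.0},
    {"dx":0,"dy":0,"dz":-0.006,"roll":0,"jaw":0.0},
    {"dx":0,"dy":0,"dz":-0.006,"roll":0,"jaw":0.0},
    {"dx":0,"dy":0,"dz":-0.004,"roll":0,"jaw":0.0},
    {"dx":0,"dy":0,"dz":-0.003,"roll":0,"jaw":0.0},
    {"dx":0,"dy":0,"dz":-0.003,"roll":0,"jaw":0.0},
    {"dx":0,"dy":0,"dz":-0.002,"roll":0,"jaw":0.0},
    {"dx":0,"dy":0,"dz":0,"roll":0,"jaw":0.0},
    {"dx":0,"dy":0,"dz":0,"roll":0,"jaw":0.0},
    {"dx":0,"dy":0,"dz":0,"roll":0,"jaw":0.0},
  ],
)

```text
t: 27.05
eef_pos: [0.4895, 0.3346, 0.0037]
ee_rot: [-3.141, -0.0, -3.098]
force: [-3.9, -0.2, 7.7]
width: 0.0004
gripper_force: 3.3
```

Force is about 8 N; I'll press further onto the stop.

Request:
servo_tool(
  moves=[
    {"dx":0,"dy":0,"dz":-0.002,"roll":0,"jaw":0.0},
    {"dx":0,"dy":0,"dz":-0.002,"roll":0,"jaw":0.0},
    {"dx":0,"dy":0,"dz":-0.001,"roll":0,"jaw":0.0},
    {"dx":0,"dy":0,"dz":0,"roll":0,"jaw":0.0},
    {"dx":0,"dy":0,"dz":0,"roll":0,"jaw":0.0},
    {"dx":0,"dy":0,"dz":0,"roll":0,"jaw":0.0},
    {"dx":0,"dy":0,"dz":0,"roll":0,"jaw":0.0},
    {"dx":0,"dy":0,"dz":0,"roll":0,"jaw":0.0},
    {"dx":0,"dy":0,"dz":0,"roll":0,"jaw":0.0},
    {"dx":0,"dy":0,"dz":0,"roll":0,"jaw":0.0},
  ],
)

```text
t: 28.3
eef_pos: [0.4895, 0.3347, 0.0014]
ee_rot: [3.141, 0.0, -3.097]
force: [-13.9, -3.9, 31.1]
width: 0.0003
gripper_force: 15.4
```

It's on the stop: 31 N and no further sinking. Release upward and verify.

Request:
servo_tool(
  moves=[
    {"dx":0,"dy":0,"dz":0.01,"roll":0,"jaw":0.0},
    {"dx":0,"dy":0,"dz":0.015,"roll":0,"jaw":0.0},
    {"dx":0,"dy":0,"dz":0.03,"roll":0,"jaw":0.0},
    {"dx":0,"dy":0,"dz":0.04,"roll":0,"jaw":0.0},
    {"dx":0,"dy":0,"dz":0.04,"roll":0,"jaw":0.0},
    {"dx":0.03,"dy":0,"dz":0.03,"roll":0,"jaw":0.0},
    {"dx":0.035,"dy":0,"dz":0,"roll":0,"jaw":0.0},
    {"dx":0,"dy":0,"dz":0,"roll":0,"jaw":0.0},
    {"dx":0,"dy":0,"dz":0,"roll":0,"jaw":0.0},
    {"dx":0,"dy":0,"dz":0,"roll":0,"jaw":0.0},
  ],
)

```text
t: 29.55
eef_pos: [0.5541, 0.3345, 0.1634]
ee_rot: [-3.141, -0.001, -3.097]
force: [0.2, 1.2, 0.0]
width: 0.0002
gripper_force: 0.0
```

```bash
python3 - <<'E'
from m import *
s=st(); snap('wrist','w9')
O=np.array([.5304,.0483]);a=np.radians(-7.05);ex=np.array([np.cos(a),np.sin(a)]);ey=np.array([-ex[1],ex[0]]);H=O+.034*ex+.055*ey
for f in ('w8','w9'):
    c=load(f);P=cloud(c);Z=P[...,2];ok=c['d']>.05;x,y=P[...,0],P[...,1]
    k=ok&(Z>.024)&(x>.47)&(x<.55)&(abs(y-.335)<.02)&(Z<.08); print(f,'tread slope',np.polyfit(x[k],Z[k],1)[0].round(3),Z[k].max().round(4))
    q=P[...,:2]-H;X=q@ex;Y=q@ey;k=ok&(abs(X)<.02)&(Y>-.095)&(Y<-.015)&(Z>.051)&(Z<.0585); print('arm',np.median(X[k]),np.polyfit(Y[k],X[k],1)[0])
E
```

```text
t 29.55 tcp [0.5541 0.3345 0.1634] rpy [-180.    -0.  -177.5] F [0.2 1.2 0. ] w 0.0002 gf 0.0
w8 tread slope -0.261 0.0586
arm -0.0022576574380633913 -0.004553628617230413
w9 tread slope -0.261 0.0582
arm -0.0021761276954836806 -0.005218902209873889
```

The pedal is back up with the same slope as before, the lever is shut and the arm is clear. Handing in.

```bash
python3 -c "
from station import *
print(job_done())"
```

```text
the job is handed in; nothing more can be done
None
```

I handed the job in at about 29.6 s of the 56 s limit, but the judge returned no verdict. By my measurements the wax cassette is fully home, the lever is shut against its stop, the pedal was pressed to its stop and came back up, and the arm is clear; I didn't re-measure the empties after the grasp, but the arm never went near them.

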